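# Unlock and draw the slide cassette from the slide reader

### The arm

A 7-joint arm with a two-finger parallel gripper is mounted at the origin on a cart in front of the work surface, level with it; the furniture and walls round the work are solid. World frame = base frame: x ahead of the robot, y to its left, z up, the work surface at z = 0. Lengths are in m, angles in degrees, forces in N, time in s.
With the tool pointing down it reaches from about 0.425 to 0.875 m from the base axis. Payload 4.7 kg.
Tool frame: the origin (TCP) lies on the front face of the gripper's body, between the roots of the fingers; the fingertips stand 70 mm ahead of it and the grasp point (between the pads) lies 51 mm ahead of it; z points along the fingers, y is the direction in which the jaws open and shut (so a half turn about z gives the same grasp; the last joint's range is limited). The gripper opens to 87 mm and grips with 3 to 60 N. Pads are 19 mm wide; open, the fingers measure 117 mm over their backs; the gripper's body (75 mm by 190 mm) begins 51 mm behind the grasp point.
Start: joints at [-65.999, 18.392, -4.016, 83.108, 1.295, 78.541, -3.26], TCP at [0.256, 0.597, 0.292] pointing down, gripper open.
Joint ranges: [-163.93, 163.93], [-17.29, 119.83], [-79.2, 71.16], [3.27, 140.29], [-89.18, 269.18], [5.43, 117.66], [-154.24, 154.24]. Speed limits (degrees/s): [147.25, 147.25, 180, 180, 180, 180, 180].

### API

Orientations are given as [roll, pitch, yaw] about the fixed x, y, z axes, in that order (R = Rz(yaw) Ry(pitch) Rx(roll)).
In Python, from cell import env gives the robot as it stands.
- The arm moves only by the tool drive_tool, never from a script. Its argument "commands" is a list of rows, each a list of 7 numbers: the shift along the tool's x, y, z in cm, then the turn, a rotation vector about the tool's x, y, z in degrees, then the opening, from 0 (shut) to 1 (fully open). In form: [[tx, ty, tz, rx, ry, rz, hand], ...]. A call has 1 to 20 rows; each row shifts and turns the commanded pose from where the row before left it, along the tool's axes as they then stand; what a row does not reach is not made up. A row lasts 1/12 s, in which the tool goes at most 41.7 mm and 7.16 degrees, less where a joint would pass 70% of its speed; a pose out of reach is approached as far as the arm can. A call is refused whole if a number of a shift passes 4.17 or a number of a turn 7.16, either way. A call with a gripper value outside its range is refused whole. The fingers move at their own pace and stop on an object; "force" is the grip in N (left out, the last holds). Time passes only in rows, so rows that do not move let the fingers close. It gives the time, the measured TCP pose, the force and the opening at its end, in the units of the state.
- env.get_obs(): the state, without advancing time (a new reading comes with each control period).
- env.read_camera(name): name is "side" or "top" or "wrist"; returns a dict with "img" (400x640x3 uint8, blue, green, red), "mtx" (3x3 intrinsics, pixels), "pose" (4x4, takes a point from camera to world coordinates). Camera axes: x right, y down, z forward; pixel columns grow to the right and rows downward; lengths in m; the calibration is good to about 2 mm. A picture is of the moment at which its call begins. There is no depth.
- env.sign_off(): hands the job in, once; it reports no verdict.
The state is a dict: "time_s": time; "qpos": joint angles; "joint_velocities": joint speeds; "effort": joint torques, N m; "tool_pos": TCP position; "tool_rot": TCP orientation; "force": force on the tool from outside, world axes, zero at the start; "wrist_torque": the same for the moment, N m; "grip_width": finger opening in m.
Only numpy, scipy, OpenCV 4.12 (cv2) and the standard library are available. Lean on these libraries where they do the work, as an engineer would, in place of code of your own. Each camera call takes 0.05 s, during which the arm holds its last target.

### The job

Turn the reader's locking dial until its nose points at the raised index wedge on the deck, so that the dial's disc no longer covers the cassette's tongue. Then pinch the cassette's two opposed spring catches together with the fingers, lift the cassette out, keeping it level, until its underside is at least 5 cm above the deck, and finish still holding it there, both catches squeezed. Leave the dial at the wedge and the other things where they stand.

Things in the scene. Friction and masses are not known exactly. Their poses are not given: they have to be found in the camera images.
- reader: slide reader, a white box fixed to the bench, 210 x 132 mm, its flat grey deck 55 mm above the bench. Origin: centre of its underside; x runs along its length from the dial end (near the robot) to the cassette end, y to the left, z up. The dial's axis is at x = -53 mm, y = 0, the middle of the cassette well at x = +35 mm, y = 0
- index_mark (a point): top of the raised steel index wedge on the deck (12 x 4 mm, 9 mm high), 40 mm from the dial's axis towards the reader's -x end
- dial_grip (a point): point on the dial's vertical axis, 32 mm above the deck, a good height to grip. The grip is a black upright bar 28 mm long, 12 mm thick, its plain vertical sides from 10 to 42 mm above the deck, centred on the axis; it runs along the point's own x axis with the nose at its -x end. Under it is an aluminium disc, radius 30 mm, 6 to 10 mm above the deck
- dial_nose (a point): tip of the small nose at one end of the dial's bar, 29 mm from the axis, 12 mm above the deck; a white line on the bar's top runs to the same end. The disc has one straight cut, opposite the nose; unless the cut faces the cassette the disc covers the tip of the cassette's tongue and locks it down
- dial (a joint): angle of the dial, rad: 0 when the nose points at the index wedge, growing counter-clockwise seen from above; limits -2.2 and 2.2; it starts negative, 0.7 to 1.3 rad from the wedge, so it must be turned counter-clockwise. Stays where it is left; friction about 0.04 N m
- cassette_grip (a point): grip centre of the slide cassette, midway between its catches, 28 mm above the deck while seated; axes as the reader's (y from right catch to left). The two black catch tabs stand upright, 22 mm wide along x, -24 to +14 mm in z from this point, 56 mm over their outer faces (46 mm fully squeezed). The deck beside them is bare
- cassette: the grey slide cassette, about 0.12 kg, body 72 x 29 mm reaching 28 mm down into the well, with a tongue 20 mm wide towards the dial (to x = -70 mm) and a lip at the other end that rest on the deck. Origin: on its middle, 28 mm below cassette_grip, level with the deck while seated; axes then as the reader's
- cassette_bottom (a point): middle of the cassette's underside, 28 mm below the deck while seated (27 mm above the bench)
- catch_left (a joint): inward travel of the catch on the cassette's +y side, m: 0 sprung out (its hook 1 mm under the deck's edge holds the cassette down), 0.005 fully squeezed; the hook is free from about 0.003 to 0.0045. Spring about 3 N at 0, 6 N fully squeezed
- catch_right (a joint): the same for the catch on the -y side, moving towards +y
- vial_a: bystander: small amber vial with a blue cap, 12 mm wide, 33 mm high, standing left of the reader; origin at its underside
- drop_bottle: bystander: brown bottle with a red cap, 37 mm wide, 72 mm high, standing left of the reader; origin at its underside
- forceps_a: bystander: flat forceps 126 mm long, lying along the right side of the reader; origin at the middle of the underside
- timer_a: bystander: white bench timer 46 x 68 x 52 mm, behind the reader; origin at its underside

How it is judged (in metres and radians):
On the way, in this order (a step that is already met when the one before it is completed fails the run):
1. the dial's nose points at the index wedge, cassette still seated (value of joint dial between -0.17 and 0.17 rad and z of cassette_bottom in the frame of reader below 0.035 m), for 0.2 s.
2. both catches are squeezed in by the fingers (value of joint each of catch_left, catch_right above 0.003 m and contact force between the fingers and cassette above 1 N), for 0.1 s.
3. the cassette is lifted clear of the reader (z of cassette_bottom in the frame of reader above 0.095 m and contact force between cassette and reader below 0.1 N), for 0.2 s.
At the end, for the whole second after the job is handed in: the cassette hangs still in the fingers, both catches squeezed by more than 3 mm, its underside at least 40 mm above the deck, touching nothing of the reader and within 15 degrees of level; the dial's nose is within 0.17 rad (10 degrees) of the wedge (all of step 2 and all of step 3 and angle between cassette's own z axis and vertical below 0.26 rad and linear speed of cassette below 0.03 m/s and value of joint dial between -0.17 and 0.17 rad); the arm keeps its last pose, push and grip.
It fails at once if a bystander is moved more than 3 cm or knocked over (distance of any of vial_a, drop_bottle, forceps_a, timer_a from where it was at the start of the episode above 0.03 m or angle between any of vial_a, drop_bottle's own z axis and vertical above 0.7 rad).
It fails at once if the lifted cassette is tipped over (angle between cassette's own z axis and vertical above 0.6 rad).
It also fails if it takes over 45 s, if anything falls off the work surface, if the arm or the gripper's body presses on something with over 40 N, if the wrist force passes 120 N, or if a joint passes its speed limit or range.

## Working session

There is one attempt and no reset: what is moved stays moved. The work goes in short steps, Python scripts to look and compute and a tool call to move; the robot and the scene stay as the last step left them, time stands still between calls to the robot, and variables do not carry over. Pictures are saved under pics/ and viewed, and the job is handed in when it is done.

Besides the shell and the picture viewer there is one more tool, called after "Request:" by a JSON object that holds its "op" and its "data", one argument or row to a line. drive_tool: Moves the arm, as the interface text tells. Its arguments: {"type":"object","properties":{"commands":{"type":"array"},"force":{"type":"number"}},"required":["commands"]}

```bash
ls; mkdir -p pics
python3 - <<'E'
from cell import env
import cv2
o=env.get_obs();print({k:o[k] for k in('time_s','tool_pos','tool_rot','grip_width','force')})
for n in('top','side','wrist'):
    c=env.read_camera(n);cv2.imwrite(f'pics/{n}0.png',c['img']);print(n,c['mtx'].tolist(),c['pose'].round(4).tolist())
E
```

```text
pics
{'time_s': 0.0, 'tool_pos': array([0.25586389, 0.59706095, 0.29114644]), 'tool_rot': array([-1.79888390e+02,  4.25649226e-03,  1.56807190e+02]), 'grip_width': 0.08716741690554052, 'force': array([ 0.03473938,  0.23491924, -0.05664626])}
top [[476.00604604688914, 0.0, 321.64281300500124], [0.0, 476.00604604688914, 193.52081441404044], [0.0, 0.0, 1.0]] [[0.0258, -0.986, 0.165, 0.3729], [-0.9994, -0.0294, -0.0191, 0.3212], [0.0237, -0.1644, -0.9861, 0.9223], [0.0, 0.0, 0.0, 1.0]]
side [[458.9960489114683, 0.0, 317.7690975025145], [0.0, 458.9960489114683, 201.18953719197717], [0.0, 0.0, 1.0]] [[0.9994, -0.0034, -0.0352, 0.5403], [0.0263, -0.5965, 0.8022, -0.3523], [-0.0237, -0.8026, -0.5961, 0.5922], [0.0, 0.0, 0.0, 1.0]]
wrist [[294.2919618088416, 0.0, 318.29505405078964], [0.0, 294.2919618088416, 202.2207359885004], [0.0, 0.0, 1.0]] [[0.3935, 0.8803, 0.2649, 0.1825], [0.9193, -0.3768, -0.1132, 0.6285], [0.0001, 0.2881, -0.9576, 0.3834], [0.0, 0.0, 0.0, 1.0]]
```

View pics/top0.png

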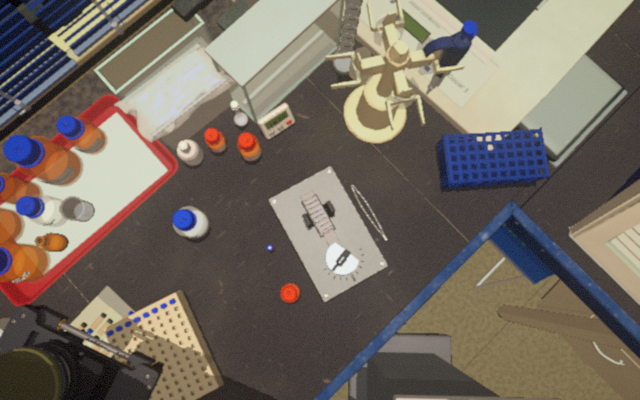

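View pics/side0.png

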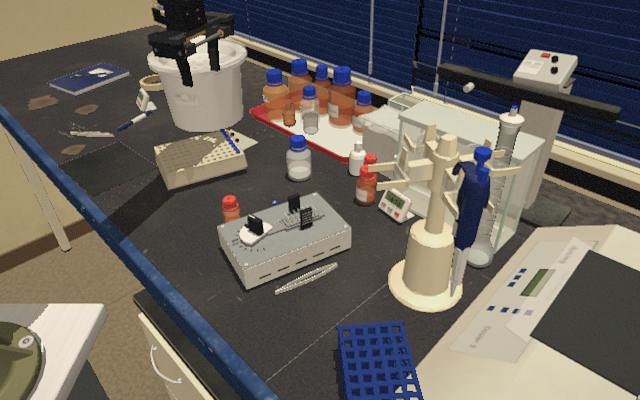

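View pics/wrist0.png

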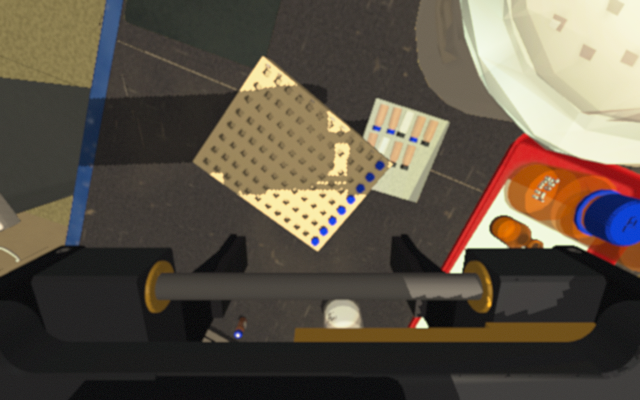

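The reader in the top view has corners near (270,201), (331,167), (387,265) and (325,300), with the dial near (342,260) and the cassette near (318,213). I'll zoom in next.

Run:
```python
import cv2
a=cv2.imread('pics/top0.png')[155:310,255:400];cv2.imwrite('pics/top0z.png',cv2.resize(a,None,fx=3.8,fy=3.8,interpolation=cv2.INTER_CUBIC))
a=cv2.imread('pics/side0.png')[185:295,210:360];cv2.imwrite('pics/side0z.png',cv2.resize(a,None,fx=5,fy=5,interpolation=cv2.INTER_CUBIC))
```

```text
(no output)
```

View pics/top0z.png

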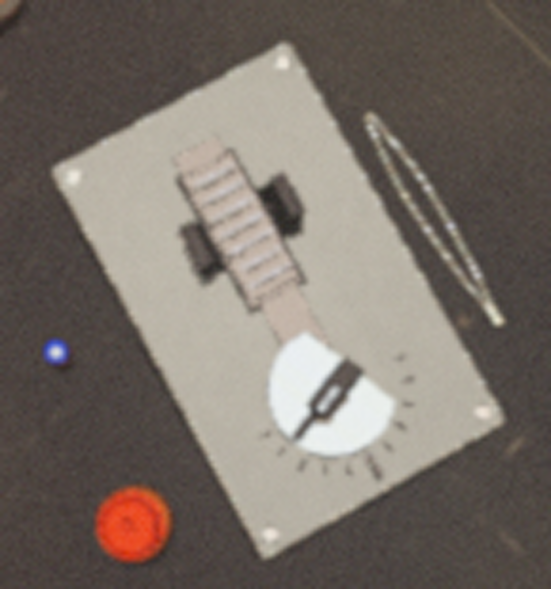

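View pics/side0z.png

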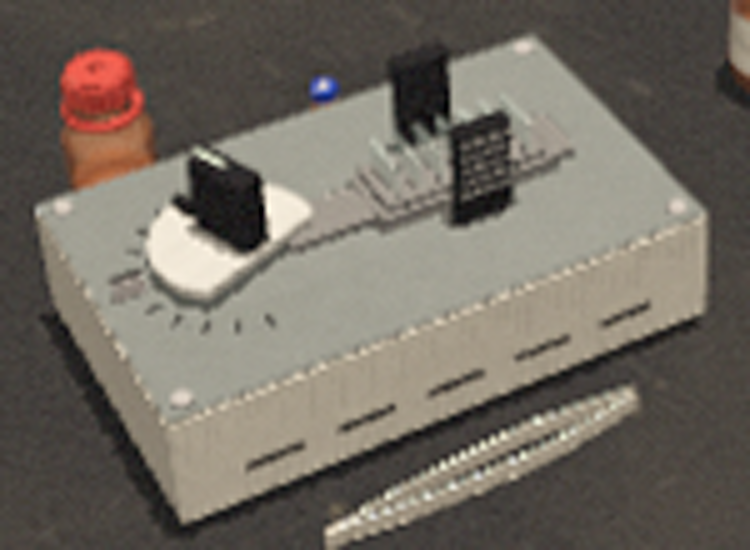

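```bash
cat > h.py <<'E'
import numpy as np,cv2
from scipy.optimize import least_squares
def proj(c,P):
    P=np.atleast_2d(P);T=np.linalg.inv(c['pose']);q=P@T[:3,:3].T+T[:3,3];q=q@c['mtx'].T;return q[:,:2]/q[:,2:]
def onplane(c,uv,z):
    d=c['pose'][:3,:3]@np.linalg.inv(c['mtx'])@np.array([uv[0],uv[1],1.]);o=c['pose'][:3,3];return o+d*(z-o[2])/d[2]
def R2(a):return np.array([[np.cos(a),-np.sin(a)],[np.sin(a),np.cos(a)]])
E
python3 - <<'E'
from h import *
from cell import env
ct=env.read_camera('top');cs=env.read_camera('side')
def un(z,s,o):return (np.array(z,float)+.5)/s-.5+np.array(o)
L=[(.105,.066),(.105,-.066),(-.105,-.066),(-.105,.066)]
t=un([(53,172),(287,43),(503,420),(265,558)],3.8,(255,155))
s=un([(533,38),(708,213),(178,422),(35,208)],5,(210,185))
def W(p,l):
    l=np.array(l); 
    return np.c_[l[:,:2]@R2(p[2]).T+p[:2],l[:,2]]
L3=[(a,b,.055) for a,b in L]
def f(p,ws=1,wt=1):return np.r_[wt*(proj(ct,W(p,L3))-t).ravel(),ws*(proj(cs,W(p,L3))-s).ravel()]
for w in((1,1),(0,1),(1,0)):
    r=least_squares(f,[.5,.25,.5],args=w);print(w,r.x,np.degrees(r.x[2]),np.abs(r.fun).max())
    if w==(1,1):p=r.x
C=W(p,[(-.053,0,.055+.042),(.035,0,.055)]);print(C)
# dial: nose tip top
for c,uv,z in((ct,un((297,438),3.8,(255,155)),.067),(cs,un((178,203),5,(210,185)),.067),(ct,un((375,468),3.8,(255,155)),.064)):
    q=onplane(c,uv,z)[:2]-C[0,:2];l=q@R2(p[2]);print(l,np.hypot(*l),np.degrees(np.arctan2(-l[1],-l[0])))
E
```

```text
(1, 1) [0.44769667 0.29253262 0.5411087 ] 31.003244687790424 1.518486597741088
(0, 1) [0.44686067 0.29219069 0.53768921] 30.80732221116847 0.6090782041967486
(1, 0) [0.44847356 0.29314334 0.54663822] 31.320062779481546 0.8930827182099961
[[0.40226835 0.26523303 0.097     ]
 [0.47769651 0.31056065 0.055     ]]
[-0.0115703   0.02567232] 0.028159188011173557 -65.73930818071572
[-0.01006291  0.02625547] 0.028117821628442955 -69.02972265829555
[-0.04166484  0.00061994] 0.04166945060044778 -0.8524472634224292
```

The dial sits at about -67° (-1.17 rad), and the reader is at (0.448, 0.2925) with a yaw of 31°. I'll move above the dial first.

Request:
{"op": "drive_tool", "data": {
  "commands": [
    [-1.77,-1.65,0,0,0,0,1],
    [-1.77,-1.65,0,0,0,0,1],
    [-1.77,-1.65,0,0,0,0,1],
    [-1.77,-1.65,0,0,0,0,1],
    [-1.77,-1.65,0,0,0,0,1],
    [-1.77,-1.65,0,0,0,0,1],
    [-1.77,-1.65,0,0,0,0,1],
    [-1.77,-1.65,0,0,0,0,1],
    [-1.77,-1.65,0,0,0,0,1],
    [-1.77,-1.65,0,0,0,0,1],
    [-1.77,-1.65,0,0,0,0,1],
    [-1.77,-1.65,0,0,0,0,1],
    [-1.77,-1.65,0,0,0,0,1],
    [-1.77,-1.65,0,0,0,0,1],
    [-1.77,-1.65,0,0,0,0,1],
    [0,0,0,0,0,0,1],
    [0,0,0,0,0,6.4,1],
    [0,0,0,0,0,6.4,1],
    [0,0,0,0,0,0,1]
  ]
}}

```text
time_s: 1.83
tool_pos: [0.4025, 0.2655, 0.2923]
tool_rot: [180.0, -0.0, 143.8]
force: [-0.1, 0.7, -0.2]
grip_width: 0.087
```

Run:
```python
from cell import env
import cv2
o=env.get_obs();print(o['time_s'],o['tool_pos'],o['tool_rot'],o['qpos'])
c=env.read_camera('wrist');cv2.imwrite('pics/w1.png',c['img'])
```

```text
1.8333 [0.4024905  0.26551245 0.29234774] [ 1.79978474e+02 -8.07972339e-03  1.43839354e+02] [-45.99918767  -2.32899949   9.2064665  106.45787533   0.36975083
  75.82322382  16.94871421]
```

View pics/w1.png

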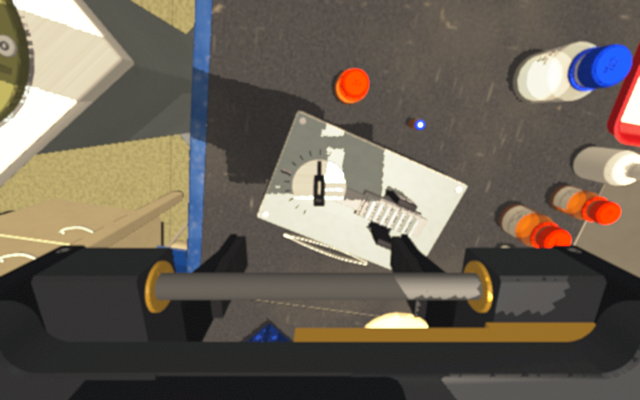

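The wrist view shows the dial bar upright at u≈319, v≈160-205, across the jaws. I'll check its centre against the projection.

Run:
```python
from h import *
from cell import env
c=env.read_camera('wrist')
print(proj(c,[(.4023,.2652,.097),(.4023,.2652,.065),(.4777,.3106,.055)]).round(1))
p=np.array([.4477,.2925]);a=.541
L=[(.105,.066),(.105,-.066),(-.105,-.066),(-.105,.066)]
print(proj(c,[(*(R2(a)@l+p),.055) for l in L]).round(1))
a=c['img'][90:280,240:480];cv2.imwrite('pics/w1z.png',cv2.resize(a,None,fx=3.2,fy=3.2,interpolation=cv2.INTER_CUBIC))
```

```text
[[317.6 196.2]
 [317.6 188.5]
 [386.  214.7]]
[[466.2 187.5]
 [411.6 280.4]
 [255.6 219.3]
 [297.2 112.6]]
```

View pics/w1z.png

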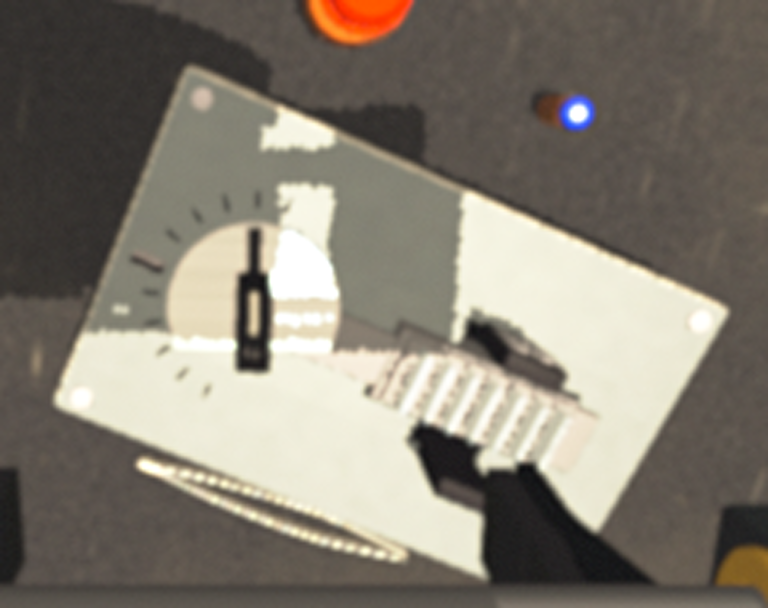

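Run:
```python
from h import *
from cell import env
c=env.read_camera('wrist')
def un(z):return (np.array(z,float)+.5)/3.2-.5+np.array((240,90))
L=np.array([(.105,.066),(-.105,-.066),(-.105,.066)])
t=un([(728,312),(57,403),(190,66)])
f=lambda p:(proj(c,np.c_[L@R2(p[2]).T+p[:2],[.055]*3])-t).ravel()
r=least_squares(f,[.45,.29,.54]);p=r.x;print(p,np.degrees(p[2]),np.abs(r.fun).max())
d=R2(p[2])@[-.053,0]+p[:2];print(d, R2(p[2])@[.035,0]+p[:2])
for b,a in((144,.01),):
  for h in(.065,.097):
    for s in(-.014,.014,.029):
      for w in(-.006,.006):
        u=np.radians(b);q=d+s*np.array([np.cos(u),np.sin(u)])+w*np.array([-np.sin(u),np.cos(u)])
        print(h,s,w,((proj(c,[(*q,h)])[0]-[240,90])*3.2).round())
```

```text
[0.44677112 0.29488371 0.53036634] 30.387753162295187 1.0711098952957627
[0.40105216 0.26807369] [0.47696288 0.31258844]
0.065 -0.014 -0.006 [270. 346.]
0.065 -0.014 0.006 [236. 346.]
0.065 0.014 -0.006 [271. 268.]
0.065 0.014 0.006 [236. 268.]
0.065 0.029 -0.006 [271. 225.]
0.065 0.029 0.006 [236. 225.]
0.097 -0.014 -0.006 [272. 374.]
0.097 -0.014 0.006 [235. 374.]
0.097 0.014 -0.006 [273. 288.]
0.097 0.014 0.006 [235. 288.]
0.097 0.029 -0.006 [274. 240.]
0.097 0.029 0.006 [234. 240.]
```

Request:
{"op": "drive_tool", "data": {
  "commands": [
    [0.17,0,1.8,0,0,0,1],
    [0,0,1.8,0,0,0,1],
    [0,0,1.8,0,0,0,1],
    [0,0,1.8,0,0,0,1],
    [0,0,1.8,0,0,0,1],
    [0,0,1.8,0,0,0,1],
    [0,0,1.8,0,0,0,1],
    [0,0,1.8,0,0,0,1],
    [0,0,0.5,0,0,0,1],
    [0,0,0.5,0,0,0,1],
    [0,0,0,0,0,0,1]
  ]
}}

```text
time_s: 2.9
tool_pos: [0.401, 0.2664, 0.1379]
tool_rot: [-180.0, -0.0, 144.1]
force: [0.4, -0.3, 0.5]
grip_width: 0.0871
```

Run:
```python
from h import *
from cell import env
for n in('side','top'):
    a=env.read_camera(n)['img'];a=a[120:320,180:420] if n=='side' else a[140:310,240:420]
    cv2.imwrite(f'pics/{n}2z.png',cv2.resize(a,None,fx=3,fy=3,interpolation=cv2.INTER_CUBIC))
```

```text
(no output)
```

View pics/side2z.png

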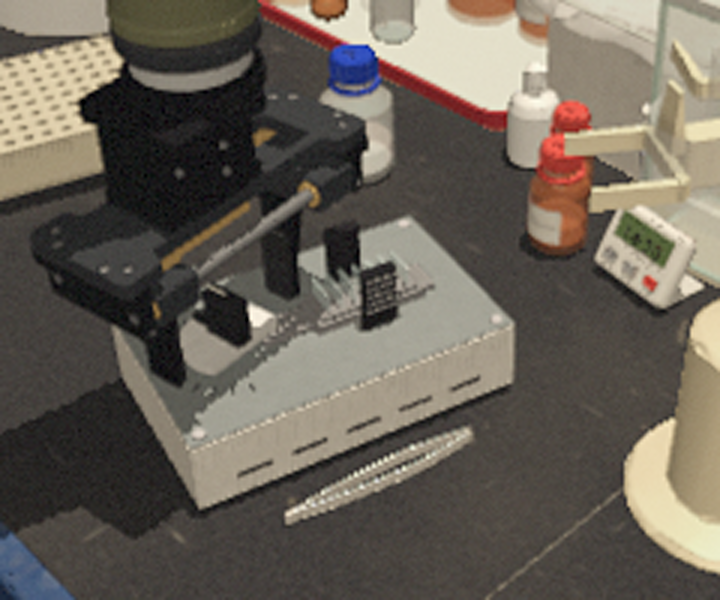

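View pics/top2z.png

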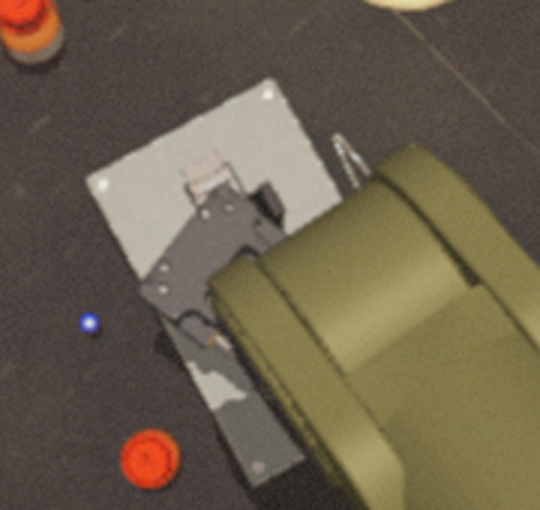

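The side view shows the fingers either side of the bar: tips near (168,375) and (285,290), bar near (228,310). I'll close the gripper.

Request:
{"op": "drive_tool", "data": {
  "commands": [
    [0,0,0,0,0,0,0],
    [0,0,0,0,0,0,0],
    [0,0,0,0,0,0,0],
    [0,0,0,0,0,0,0],
    [0,0,0,0,0,0,0],
    [0,0,0,0,0,0,0],
    [0,0,0,0,0,0,0],
    [0,0,0,0,0,0,0]
  ],
  "force": 12
}}

```text
time_s: 3.67
tool_pos: [0.4012, 0.2664, 0.1383]
tool_rot: [180.0, 0.0, 144.0]
force: [0.8, -0.5, -0.2]
grip_width: 0.0416
```

Request:
{"op": "drive_tool", "data": {
  "commands": [
    [0,0,0,0,0,0,0],
    [0,0,0,0,0,0,0],
    [0,0,0,0,0,0,0],
    [0,0,0,0,0,0,0],
    [0,0,0,0,0,0,0],
    [0,0,0,0,0,0,0],
    [0,0,0,0,0,0,0],
    [0,0,0,0,0,0,0],
    [0,0,0,0,0,0,0]
  ]
}}

```text
time_s: 4.42
tool_pos: [0.4015, 0.2668, 0.1384]
tool_rot: [179.9, 0.0, 144.0]
force: [2.1, 3.8, -3.3]
grip_width: 0.012
```

Gripped at 12 mm. I'll turn the dial 67° counter-clockwise, which is tool rz negative.

Request:
{"op": "drive_tool", "data": {
  "commands": [
    [0,0,0,0,0,-3.35,0],
    [0,0,0,0,0,-3.35,0],
    [0,0,0,0,0,-3.35,0],
    [0,0,0,0,0,-3.35,0],
    [0,0,0,0,0,-3.35,0],
    [0,0,0,0,0,-3.35,0],
    [0,0,0,0,0,-3.35,0],
    [0,0,0,0,0,-3.35,0],
    [0,0,0,0,0,-3.35,0],
    [0,0,0,0,0,-3.35,0],
    [0,0,0,0,0,-3.35,0],
    [0,0,0,0,0,-3.35,0],
    [0,0,0,0,0,-3.35,0],
    [0,0,0,0,0,-3.35,0],
    [0,0,0,0,0,-3.35,0],
    [0,0,0,0,0,-3.35,0],
    [0,0,0,0,0,-3.35,0],
    [0,0,0,0,0,-3.35,0],
    [0,0,0,0,0,-3.35,0],
    [0,0,0,0,0,-3.35,0]
  ]
}}

```text
time_s: 6.08
tool_pos: [0.4015, 0.267, 0.1383]
tool_rot: [180.0, 0.1, -148.8]
force: [1.5, 3.3, -3.0]
grip_width: 0.0119
```

Request:
{"op": "drive_tool", "data": {
  "commands": [
    [0,0,0,0,0,0,0],
    [0,0,0,0,0,0,0],
    [0,0,0,0,0,0,0]
  ]
}}

```text
time_s: 6.33
tool_pos: [0.4014, 0.2669, 0.1383]
tool_rot: [180.0, 0.1, -149.1]
force: [3.3, 3.7, -4.9]
grip_width: 0.0118
```

Run:
```python
from h import *
from cell import env
print(env.get_obs()['wrist_torque'],env.get_obs()['qpos'])
for n in('side','wrist'):
    a=env.read_camera(n)['img'];a=a[120:320,180:420] if n=='side' else a
    cv2.imwrite(f'pics/{n}3z.png',cv2.resize(a,None,fx=3,fy=3,interpolation=cv2.INTER_CUBIC) if n=='side' else a)
```

```text
[ 0.96454626 -0.61923379  0.01839106] [-42.12884219   5.92289021   5.63004669 116.86063221  -0.71048694
  57.17445465  84.79456684]
```

View pics/side3z.png

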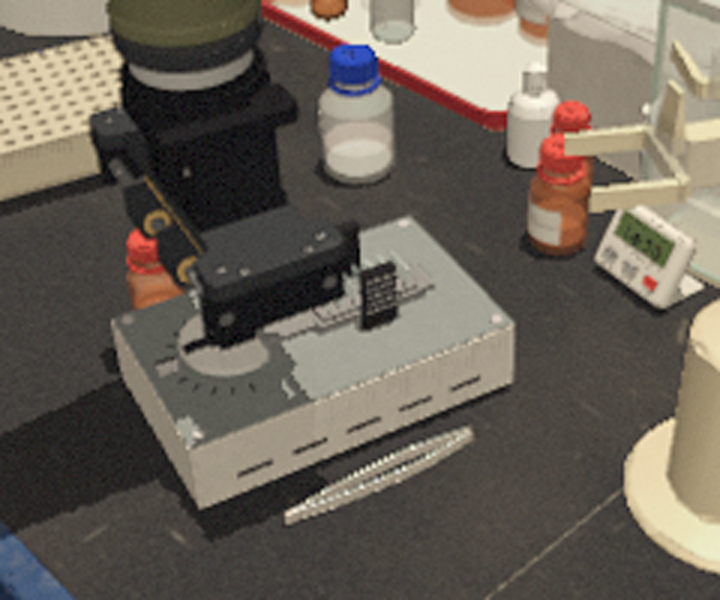

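View pics/wrist3z.png

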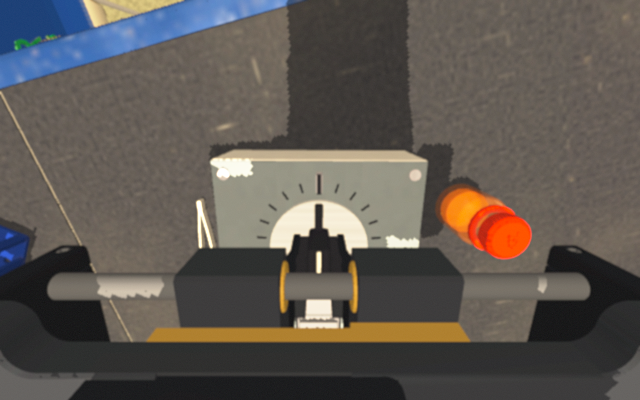

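The nose (319,215) lines up with the wedge (319,183) in the wrist view. I'll release, rise, and move 88 mm along the reader to the cassette.

Request:
{"op": "drive_tool", "data": {
  "commands": [
    [0,0,0,0,0,0,0.5],
    [0,0,0,0,0,0,0.5],
    [0,0,0,0,0,0,0.5],
    [0,0,0,0,0,0,0.5],
    [0,0,-1,0,0,0,0.5],
    [0,0,-1,0,0,0,1],
    [0,0,-1.5,0,0,0,1],
    [0,0,-1.5,0,0,0,1],
    [0,0,-2,0,0,0,1],
    [0,0,-2,0,0,0,1],
    [-1.1,0,0,0,0,0,1],
    [-1.1,0,0,0,0,0,1],
    [-1.1,0,0,0,0,0,1],
    [-1.1,0,0,0,0,0,1],
    [-1.1,0,0,0,0,0,1],
    [-1.1,0,0,0,0,0,1],
    [-1.1,0,0,0,0,0,1],
    [-1.1,0,0,0,0,0,1],
    [0,0,0,0,0,0,1],
    [0,0,0,0,0,0,1]
  ]
}}

```text
time_s: 8.1
tool_pos: [0.4767, 0.3117, 0.2268]
tool_rot: [-180.0, -0.2, -149.0]
force: [-0.2, -0.1, 0.0]
grip_width: 0.0872
```

Run:
```python
from h import *
from cell import env
o=env.get_obs();print(o['tool_pos'],o['tool_rot'],o['grip_width'])
for n in('side','wrist','top'):
    c=env.read_camera(n);a=c['img']
    if n=='side':a=cv2.resize(a[120:320,180:420],None,fx=3,fy=3,interpolation=cv2.INTER_CUBIC)
    if n=='wrist':print(proj(c,[(.4773,.3116,z) for z in(.055,.097)]))
    cv2.imwrite(f'pics/{n}4z.png',a)
```

```text
[0.47674874 0.31167343 0.22682165] [-1.79971121e+02 -1.52522939e-01 -1.49007471e+02] 0.08718501826788161
[[317.19597108 203.36417314]
 [317.02586033 218.57890533]]
```

View pics/side4z.png

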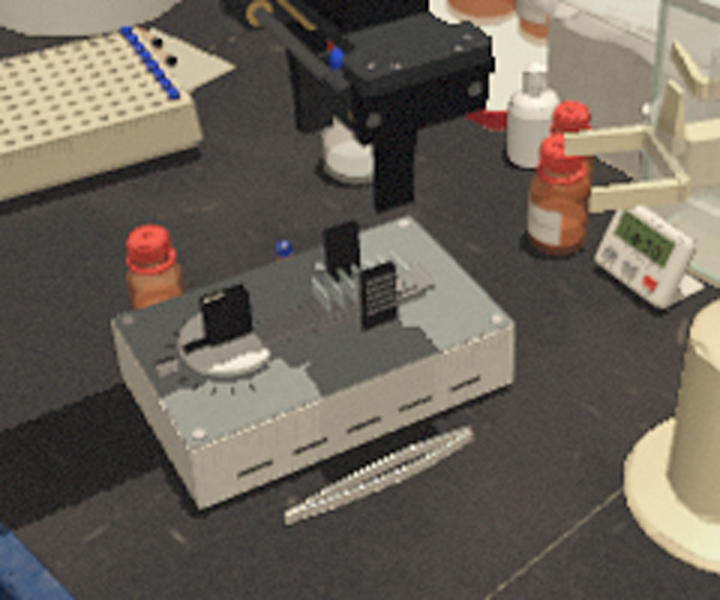

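View pics/wrist4z.png

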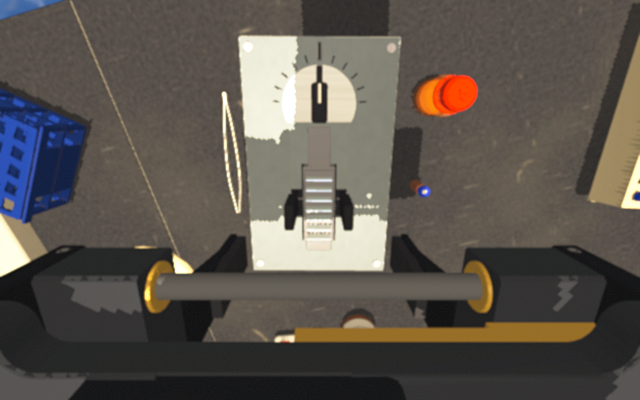

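The dial nose still points at the wedge: (319,70) against (319,48). The catches at (291,210) and (346,210) are centred at u≈319 between the fingers. I'll descend.

Request:
{"op": "drive_tool", "data": {
  "commands": [
    [0,0.1,1,0,0,0,1],
    [0,0,1.2,0,0,0,1],
    [0,0,1.2,0,0,0,1],
    [0,0,1.2,0,0,0,1],
    [0,0,1.2,0,0,0,1],
    [0,0,1.2,0,0,0,1],
    [0,0,1.0,0,0,0,1],
    [0,0,0.8,0,0,0,1],
    [0,0,0.5,0,0,0,1],
    [0,0,0,0,0,0,1],
    [0,0,0,0,0,0,1]
  ]
}}

```text
time_s: 9.17
tool_pos: [0.4763, 0.3127, 0.1353]
tool_rot: [-180.0, 0.0, -149.0]
force: [0.9, -0.5, -0.2]
grip_width: 0.0871
```

Run:
```python
from h import *
from cell import env
a=env.read_camera('side')['img']
cv2.imwrite('pics/side5z.png',cv2.resize(a[120:320,180:420],None,fx=3,fy=3,interpolation=cv2.INTER_CUBIC))
```

```text
(no output)
```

View pics/side5z.png

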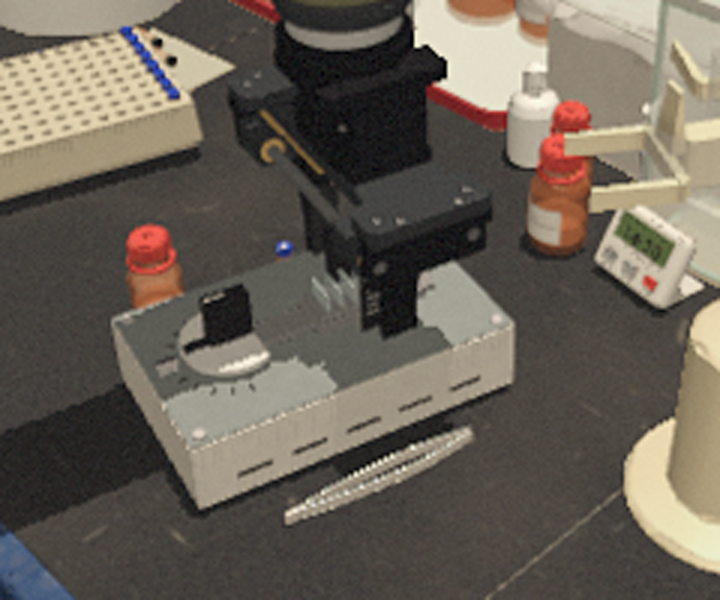

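The near finger (≈(400,300)) stands just outside the right catch (≈(375,300)), as expected. I'll squeeze the catches.

Request:
{"op": "drive_tool", "data": {
  "commands": [
    [0,0,0,0,0,0,0],
    [0,0,0,0,0,0,0],
    [0,0,0,0,0,0,0],
    [0,0,0,0,0,0,0],
    [0,0,0,0,0,0,0],
    [0,0,0,0,0,0,0],
    [0,0,0,0,0,0,0],
    [0,0,0,0,0,0,0],
    [0,0,0,0,0,0,0],
    [0,0,0,0,0,0,0],
    [0,0,0,0,0,0,0],
    [0,0,0,0,0,0,0]
  ],
  "force": 25
}}

```text
time_s: 10.22
tool_pos: [0.4763, 0.3127, 0.1356]
tool_rot: [180.0, 0.0, -149.0]
force: [-1.5, -1.2, 3.8]
grip_width: 0.0452
```

The width is about 45-46 mm, so both catches are fully in. I'll lift gently.

Request:
{"op": "drive_tool", "data": {
  "commands": [
    [0,0,-0.2,0,0,0,0],
    [0,0,-0.3,0,0,0,0],
    [0,0,-0.3,0,0,0,0],
    [0,0,-0.3,0,0,0,0],
    [0,0,-0.4,0,0,0,0],
    [0,0,0,0,0,0,0]
  ]
}}

```text
time_s: 10.72
tool_pos: [0.4765, 0.3129, 0.1512]
tool_rot: [180.0, 0.1, -149.0]
force: [0.0, 0.6, -1.0]
grip_width: 0.0455
```

Run:
```python
from h import *
from cell import env
a=env.read_camera('side')['img']
cv2.imwrite('pics/side6z.png',cv2.resize(a[120:320,180:420],None,fx=3,fy=3,interpolation=cv2.INTER_CUBIC))
```

```text
(no output)
```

View pics/side6z.png

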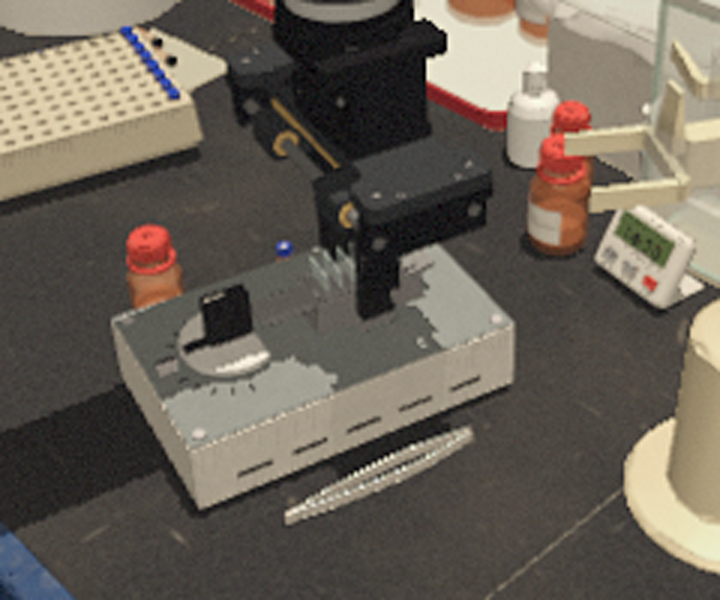

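The cassette is coming up level with the fingers and the wrist carries about 1 N. I'll continue the lift.

Request:
{"op": "drive_tool", "data": {
  "commands": [
    [0,0,-0.5,0,0,0,0],
    [0,0,-0.7,0,0,0,0],
    [0,0,-0.8,0,0,0,0],
    [0,0,-0.8,0,0,0,0],
    [0,0,-0.8,0,0,0,0],
    [0,0,-0.8,0,0,0,0],
    [0,0,-0.8,0,0,0,0],
    [0,0,-0.8,0,0,0,0],
    [0,0,-0.8,0,0,0,0],
    [0,0,-0.8,0,0,0,0],
    [0,0,-0.7,0,0,0,0],
    [0,0,-0.5,0,0,0,0],
    [0,0,-0.2,0,0,0,0],
    [0,0,0,0,0,0,0],
    [0,0,0,0,0,0,0],
    [0,0,0,0,0,0,0],
    [0,0,0,0,0,0,0],
    [0,0,0,0,0,0,0]
  ]
}}

```text
time_s: 12.27
tool_pos: [0.4759, 0.3125, 0.2398]
tool_rot: [-180.0, -0.0, -149.0]
force: [0.4, 0.2, -0.6]
grip_width: 0.0455
```

Run:
```python
from h import *
from cell import env
a=env.read_camera('side')['img']
cv2.imwrite('pics/side7z.png',cv2.resize(a[100:300,180:420],None,fx=3,fy=3,interpolation=cv2.INTER_CUBIC))
cv2.imwrite('pics/w7.png',env.read_camera('wrist')['img'])
print(env.get_obs()['joint_velocities'])
```

```text
[ 0.03833994 -0.03315696  0.03317737 -0.13673516  0.09090307 -0.08018163
  0.04843123]
```

View pics/side7z.png

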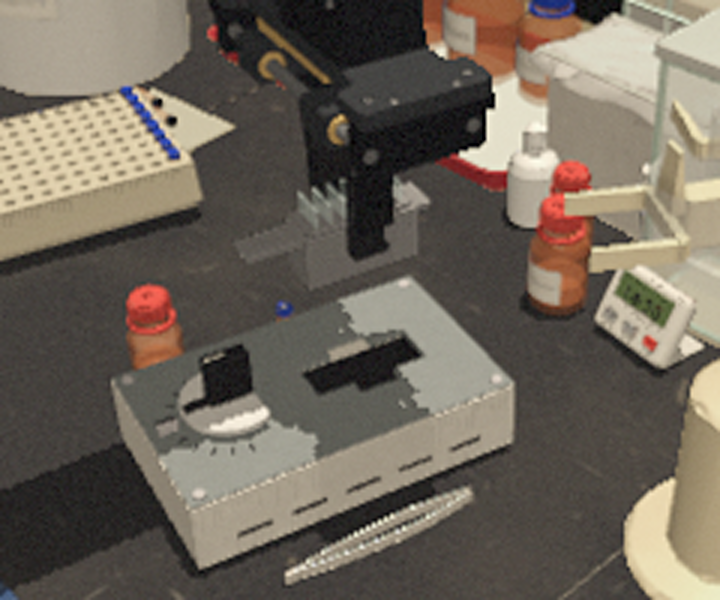

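View pics/w7.png

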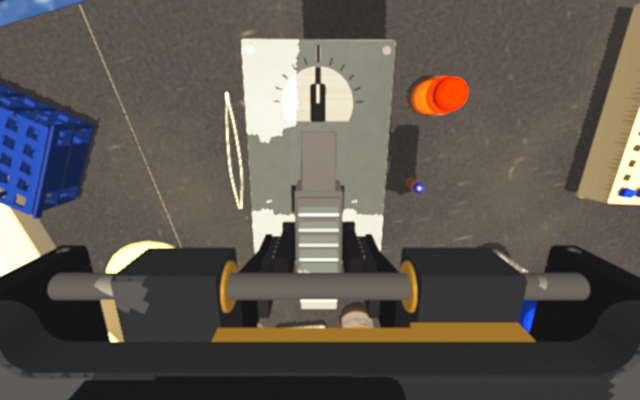

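The cassette body, around (360,245) in the side view, hangs level and well above the empty well at (365,360). In the wrist view the dial nose (318,72) points at the wedge (318,50), and the bystanders haven't moved. Handing in.

```bash
python3 -c "
from cell import env
print(env.sign_off())"
```

```text
the job is handed in; nothing more can be done
None
```

I turned the dial about 67° counter-clockwise to the wedge, squeezed both catches, and lifted the cassette about 10 cm straight up. I handed the job in at about 12.5 s with the gripper still holding the cassette. The hand-in gave no verdict.

**Last checks:**
- **Dial:** the nose and the wedge line up in the wrist picture.
- **Catches:** the grip width was 45.5 mm. The fully squeezed width is given as 46 mm, so both catches should be all the way in.
- **Cassette:** it looks level in the side picture, with its underside roughly 7.5 cm above the deck (worked out from how far the arm rose). It is clear of the reader.
- **Bystanders:** none appeared to have moved.

**Disagreements:**
- **Reader position:** the cameras differed by 1–3 mm on where the reader is. I used a compromise between them, and both grasps worked.
- **Weight:** the wrist read about 0.6–1.0 N, slightly under the cassette's expected 1.2 N. I put that down to sensor noise.

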